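# Bring the tall resistor round to the spring contact and close the switch

### The arm

A 7-joint arm with a two-finger parallel gripper is mounted at the origin on the work surface. World frame = base frame: x ahead of the robot, y to its left, z up, the work surface at z = 0. Lengths are in m, angles in rad, forces in N, time in s.
With the tool pointing down it reaches from about 0.35 to 0.9 m from the base axis. Payload 8.1 kg.
Tool frame: the origin (TCP) lies midway between the tips of the shut fingers; the grasp point (between the pads) lies 19 mm behind it; z points along the fingers, y is the line along which they close (so a half turn about z gives the same grasp; the last joint's range is limited). The gripper opens to 92 mm and grips with 3 to 60 N. Pads are 19 mm wide; open, the fingers measure 130 mm over their backs; the gripper's body (75 mm by 190 mm) begins 47 mm behind the grasp point.
Start: joints at [-1.397, 0.434, 0.025, 1.573, -0.012, 1.134, -0.075], TCP at [0.171, 0.601, 0.227] pointing down, gripper open.
Joint ranges: [-2.62, 2.62], [-0.44, 2.09], [-1.27, 1.32], [0.08, 2.57], [-1.32, 4.46], [0.12, 2], [-2.74, 2.74]. Speed limits (rad/s): [2.22, 2.22, 3.01, 3.01, 3.14, 3.14, 3.14].

### API

Orientations are given as a rotation vector (axis times angle).
In Python, from cell import readout, get_image, calibration, ticket gives the robot as it stands. The module is installed in compiled form; this text tells all that it offers.
- The arm moves only by the tool move_arm, never from a script. Its argument "series" is a list of rows, each a list of 6 numbers: the shift along the world's x, y, z as a fraction of full scale, then the turn, a rotation vector about the world's x, y, z as a fraction of full scale. A call has 1 to 5 rows; each row is the pose to reach, as a shift and turn from the pose commanded when the call began; what a row does not reach only later rows make up. Full scale, the value 1, is 0.75 m for a shift and 60 degrees for a turn. A row lasts 1/10 s, in which the tool goes at most 50 mm and 8.59 degrees, less where a joint would pass 70% of its speed; a pose out of reach is approached as far as the arm can. A call with a number of a shift or a turn outside -1 to 1 is refused whole. A call with a gripper value outside its range is refused whole. "claw" is the opening, from -1 (shut) to 1 (fully open), so that 0 is half open, set as the call begins (left out, the last holds). The fingers move at their own pace and stop on an object; "squeeze" is the grip in N (left out, the last holds). Time passes only in rows, so rows that repeat a pose let the fingers close. It gives the time, the measured TCP pose, the force, the opening and the grip force at its end, in the units of the state.
- readout.observe(): the state, without advancing time (a new reading comes with each control period).
- get_image(name): name is "side" or "top" or "wrist"; returns (picture, depth): 400x640x3 uint8, red, green, blue; 400x640 float32, m along the optical axis (not along the pixel's ray), 0 where there is no reading.
- calibration(name): a dict with "fx", "fy", "cx", "cy" (pixels), "k1" (the pictures are not rectified: a ray, as slopes to the right and down, at radius r is drawn at 1 + k1 r^2 times it, then the intrinsics apply), "view" (4x4, takes a point from world to camera coordinates); the wrist camera has in their place "mount" (4x4, takes a point from camera to tool coordinates, whose origin is the TCP and whose axes are the flange's). Camera axes: x right, y down, z forward; pixel columns grow to the right and rows downward; lengths in m; the calibration is good to about 2 mm. A picture is of the moment at which its call begins: read the wrist's pose just before it. calibration takes no time and is no camera call.
- ticket.sign_off(): hands the job in; it is judged then, once.
The state is a dict: "clock": time; "joints": joint angles; "dq": joint speeds; "joint_efforts": joint torques, N m; "position": TCP position; "ee_rot": TCP orientation; "force": force on the tool from outside, world axes, zero at the start; "ft_torque": the same for the moment, N m; "width": opening from 0.0 (shut) to 1.0 (fully open); "gripper_force": force on a finger pad.
Only numpy, scipy, OpenCV 4.12 (cv2) and the standard library are available. Lean on these libraries where they do the work, as an engineer would, in place of code of your own. Each camera call takes 0.05 s, during which the arm holds its last target. There are 200 camera calls.

### The job

Gently push the turntable round by the upright pins on its rim until the tallest brass resistor stands at the front and presses the sprung contact pad back gently, with about 5 N, and leave it so; do not touch the contact yourself and never press it hard. Then push the switch lever over to the far side to close the circuit, and leave the other things in the drawer where they lie.

Things in the scene. Friction and masses are not known exactly. Their poses are not given: they have to be found in the camera images.
- turntable: Black disc, 250 mm across, 10 mm thick, turning without end stops about a vertical axis; stiff friction (0.75 N m), stays where left. Origin on the axis at its underside, z up, deck 10 mm above. Its frame turns with it: the tallest resistor stands on its -x axis. Six brass resistors stand fast on the deck, 70 mm from the axis, every 60 degrees; the five short ones reach 28 mm above the deck
- pin (a point): Half-way up one of eight upright steel pins on the disc's rim, 10 mm across and 30 mm tall above the deck, 112 mm from the axis, every 45 degrees; this one is on the disc's own +x axis, opposite the tallest resistor. Pushing a pin along the rim takes about 7 N to turn the disc, and 0.6 N more for each newton on the contact pad
- tall_resistor (a point): Centre of the tallest brass resistor, an upright cylinder 30 mm across and 52 mm tall fixed on the turntable's deck, 70 mm from the axis; it is the only one tall enough to meet the contact pad
- contact_post: Black block, 30 x 55 x 62 mm (x y z), fixed in front of the disc; origin at the centre of its underside, 18 mm below the disc's underside; x points to the far side: the disc's axis is at x = 158, y = 27.5 mm. A flat brass arm, its top 75 mm up, reaches 98 mm along x over the disc; its pad faces +y. The tall resistor comes against the pad from the +y side, turning anticlockwise seen from above
- pad (a point): Middle of the places where the unpressed face of the contact pad (brass, 18 mm wide, 14 mm high) may be: fixed to the block, it does not show the pad itself, whose arm was screwed up to 14 mm either way along the block's y, so the touch must be felt or seen. The pad is sprung, yields towards -y by 1 mm per 1.5 N from zero, 12 mm at most. Good contact: 5 N (2.5 to 8); over 12 N spoils it
- switch_base: Black block of the switch, 70 x 50 x 25 mm (x y z), fixed to the drawer floor; origin at the centre of its underside; the lever swings in its x-z plane, from -x to +x
- switch_tip (a point): Centre of the ball (26 mm across) at the end of the switch lever, 80 mm from the lever's pivot, which lies 22 mm above the centre of the block's underside; at the start it leans 0.5 rad to the -x side of the block
- switch (a joint): Lever angle: 0 open (leaning to -x of switch_base), 1.0 rad fully closed (leaning 0.5 rad to +x); it stays where it is left and moves under about 1 N
- drawer: Beech drawer, fixed, floor 420 x 600 mm, top of the floor 8 mm above the origin (centre of its underside), sides 34 mm high, front board 40 mm; a low cabinet 122 mm high begins 205 mm from the origin along +x
- ammeter: Aluminium ammeter, bystander, 75 x 95 x 57 mm, loose; origin at the centre of its underside
- compass: Compass in a round brass case, bystander, 60 mm across, 14 mm high, loose; origin at the centre of its underside
- tube: Green glass tube, bystander, 140 mm long, 20 mm thick, lying along its y in a wooden cradle, loose; origin at the middle of its underside
- spare_a: Brass resistor standing loose in the drawer, bystander, 32 mm across, 41 mm tall; origin at the centre of its underside
- spare_b: Brass resistor standing loose in the drawer, bystander, 26 mm across, 33 mm tall; origin at the centre of its underside
- magnet: Steel horseshoe magnet lying flat, bystander, about 80 x 54 x 14 mm, loose; origin between its limbs on its underside

How it is judged:
On the way, in this order (a step that is already met when the one before it is completed fails the run):
1. the tall resistor rests against the contact pad at the front with 2.5 to 8 N, the turntable still and let go (contact force between turntable and contact_post between 2.5 and 8 N and y of tall_resistor in the frame of contact_post above 0.01 m and angular speed of turntable below 0.05 rad/s and contact force between the fingers and turntable below 0.1 N), for 0.2 s.
2. the switch lever is pushed over to closed (value of joint switch above 0.85 rad), for 0.2 s.
At the end, for the whole second after the job is handed in: The tall resistor stands at the front on the +y side of the contact post's pad, pressing it with 2.5 to 8 N, the turntable at rest (under 0.05 rad/s), and the switch lever at more than 0.85 of its 1.0 rad (contact force between turntable and contact_post between 2.5 and 8 N and y of tall_resistor in the frame of contact_post above 0.01 m and angular speed of turntable below 0.05 rad/s and value of joint switch above 0.85 rad); the robot touches nothing.
It fails at once if the contact is pressed with more than 12 N (contact force between turntable and contact_post above 12 N).
It fails at once if the robot touches the contact (contact force between any of the fingers, the arm and contact_post above 0.5 N).
It fails at once if the robot pushes the turntable with more than 30 N (contact force between any of the fingers, the arm and turntable above 30 N).
It fails at once if a bystander is moved by more than 15 mm (distance of any of ammeter, compass, tube, spare_a, spare_b, magnet from where it was at the start of the episode above 0.015 m).
It also fails if it takes over 72 s, if anything falls off the work surface, if the arm or the gripper's body presses on something with over 40 N, if the wrist force passes 120 N, or if a joint passes its speed limit or range.

## Working session

There is one attempt and no reset: what is moved stays moved. The work goes in short steps, Python scripts to look and compute and a tool call to move; the robot and the scene stay as the last step left them, time stands still between calls to the robot, and variables do not carry over. Pictures are saved under pics/ and viewed, at most 10 in all, crops included, and the job is handed in when it is done.

Besides the shell and the picture viewer there is one more tool, called as a command line: name --pt "numbers of a row" for each row, then --argument value for the rest. move_arm: Moves the arm, as the interface text tells. Shift numbers are shares of 0.75 m and turn numbers shares of 60 degrees, none past 1 either way. Its arguments: {"type":"object","properties":{"series":{"type":"array"},"claw":{"type":"number"},"squeeze":{"type":"number"}},"required":["series"]}

```bash
mkdir -p pics; cat > h.py <<'E'
import numpy as np, cv2
from cell import readout,get_image,calibration,ticket
def cam(n):
    im,d=get_image(n); c=calibration(n); return im,d,c
def rays(c,uv):
    K=np.array([[c['fx'],0,c['cx']],[0,c['fy'],c['cy']],[0,0,1.]])
    return cv2.undistortPoints(np.array(uv,float).reshape(-1,1,2),K,np.array([c['k1'],0,0,0,0.])).reshape(-1,2)
def toworld(c,uv,z):
    r=rays(c,uv); z=np.array(z,float).reshape(-1)
    p=np.c_[r*z[:,None],z,np.ones(len(z))]
    return (np.linalg.inv(c['view'])@p.T).T[:,:3]
def cloud(n='top'):
    im,d,c=cam(n); v,u=np.mgrid[0:400,0:640]
    P=toworld(c,np.c_[u.ravel(),v.ravel()],d.ravel()).reshape(400,640,3); P[d==0]=np.nan
    return im,P
E
python3 - <<'E'
from h import *
s=readout.observe();print({k:np.round(v,3) for k,v in s.items()})
for n in ['top','side']:
    im,P=cloud(n);cv2.imwrite(f'pics/{n}0.png',im[:,:,::-1]);np.savez(f'{n}0.npz',im=im,P=P)
    c=calibration(n);print(n,c['fx'],c['k1'],np.round(np.linalg.inv(c['view']),3))
E
```

```text
{'clock': np.float64(0.0), 'joints': array([-1.397,  0.435,  0.025,  1.574, -0.012,  1.134, -0.075]), 'dq': array([ 0.   ,  0.   , -0.   , -0.002, -0.001,  0.   , -0.   ]), 'joint_efforts': array([ 0.0000e+00, -6.6783e+01,  9.8600e-01, -3.1448e+01, -6.0000e-02,
        4.2000e-02,  0.0000e+00]), 'position': array([0.171, 0.601, 0.226]), 'ee_rot': array([-4.330e-01, -3.111e+00,  2.000e-03]), 'force': array([0.202, 0.191, 0.715]), 'ft_torque': array([0.001, 0.027, 0.044]), 'gripper_force': np.float64(0.0), 'width': np.float64(1.003)}
top 372.31941770490766 -0.06821459535142224 [[ 0.053 -0.972  0.231  0.426]
 [-0.999 -0.053  0.006 -0.003]
 [ 0.006 -0.231 -0.973  0.818]
 [ 0.     0.     0.     1.   ]]
side 466.87365293453297 -0.1347790134089452 [[ 0.937 -0.215  0.275  0.36 ]
 [-0.349 -0.596  0.723 -0.625]
 [ 0.009 -0.773 -0.634  0.638]
 [ 0.     0.     0.     1.   ]]
```

View pics/top0.png

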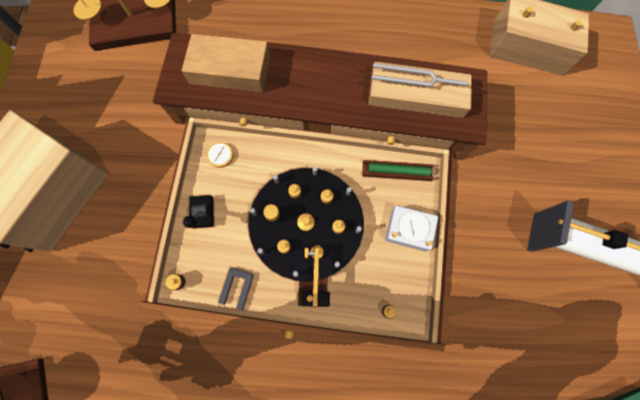

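View pics/side0.png

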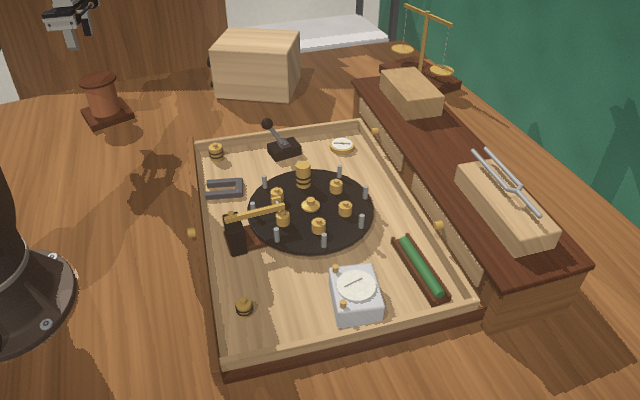

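Top view: disc centre near (306,222), tall resistor (271,212), contact pad (308,253), post (314,297), switch ball (190,222), block (202,210); the side view confirms the tall one at (303,175).

```bash
python3 - <<'E'
from h import *
Z=np.load('top0.npz');P=Z['P'];im=Z['im'].astype(int)
z=P[...,2]
def box(u0,u1,v0,v1,zlo,zhi,lab):
    m=np.zeros(z.shape,bool);m[v0:v1,u0:u1]=1
    m&=(z>zlo)&(z<zhi); n,l,st,ce=cv2.connectedComponentsWithStats(m.astype(np.uint8))
    for i in range(1,n):
        if st[i,4]>=4:
            q=P[l==i];print(lab,st[i,:5],np.round(q.mean(0),3),'min',np.round(q.min(0),3),'max',np.round(q.max(0),3))
print('floor',np.nanmedian(z[255:262,200:215]),'deck',np.nanmedian(z[236:244,296:304]),np.nanmedian(z[196:204,305:312]))
# disc
dark=(im.sum(2)<110)&(abs(z-np.nanmedian(z[236:244,296:304]))<.006)
dark[:, :240]=0;dark[:,370:]=0;dark[:160]=0;dark[285:]=0
c=max(cv2.findContours(dark.astype(np.uint8),0,1)[0],key=cv2.contourArea)
hull=cv2.convexHull(c).reshape(-1,2);q=P[hull[:,1],hull[:,0]]
(cx,cy),r=cv2.minEnclosingCircle(q[:,:2].astype(np.float32));print('disc',cx,cy,r)
box(245,370,165,285,.045,.2,'ondisc')
box(245,370,165,285,.070,.2,'high')
box(295,335,240,310,.055,.2,'contact')
box(180,220,190,235,.025,.2,'switch')
box(180,220,190,235,.05,.2,'lever')
for s,n in [((160,190,270,295),'spare'),((380,400,300,322),'spare2'),((215,258,262,312),'magnet'),((385,440,203,252),'ammeter'),((205,235,140,168),'compass')]:
    box(*s,.016,.12,n)
E
```

```text
floor 0.008766662902728428 deck 0.03661486661789637 0.03700137756769872
disc 0.5764955282211304 0.030031422153115273 0.12241963297128677
ondisc [313 167   4   8  28] [0.686 0.017 0.061] min [0.683 0.014 0.045] max [0.692 0.02  0.069]
ondisc [273 175   6   8  30] [0.663 0.099 0.062] min [0.659 0.095 0.045] max [0.669 0.104 0.069]
ondisc [288 185  13  13 127] [0.639 0.058 0.058] min [0.628 0.045 0.045] max [0.652 0.071 0.066]
ondisc [346 188   6   7  29] [ 0.644 -0.057  0.062] min [ 0.641 -0.062  0.047] max [ 0.649 -0.053  0.069]
ondisc [321 190  12  13 128] [ 0.631 -0.011  0.059] min [ 0.62  -0.024  0.045] max [0.645 0.    0.066]
ondisc [264 205  17  19 245] [0.581 0.098 0.081] min [0.568 0.084 0.047] max [0.599 0.116 0.092]
ondisc [250 209   6   7  31] [0.589 0.141 0.061] min [0.585 0.137 0.045] max [0.594 0.145 0.068]
ondisc [301 217  10  10  54] [0.576 0.03  0.053] min [0.567 0.02  0.045] max [0.586 0.04  0.057]
ondisc [332 221  13  13 127] [ 0.567 -0.039  0.059] min [ 0.556 -0.051  0.045] max [ 0.579 -0.026  0.066]
ondisc [356 227   6   6  27] [ 0.562 -0.08   0.063] min [ 0.559 -0
[... 1026 characters left out ...]
lever [182 212  18  16 167] [0.556 0.255 0.1  ] min [0.541 0.244 0.05 ] max [0.584 0.27  0.117]
spare [160 270   2  11  19] [0.449 0.333 0.022] min [0.437 0.332 0.016] max [0.459 0.334 0.029]
spare [165 274  20  16 253] [0.436 0.293 0.039] min [0.42  0.279 0.019] max [0.453 0.312 0.052]
spare2 [382 305  14  14 155] [ 0.401 -0.151  0.033] min [ 0.387 -0.166  0.018] max [ 0.414 -0.14   0.046]
magnet [218 267  35  44 618] [0.434 0.168 0.022] min [0.387 0.137 0.016] max [0.474 0.203 0.028]
ammeter [ 385  203   55   49 1845] [ 0.573 -0.198  0.051] min [ 0.53  -0.263  0.016] max [ 0.64  -0.144  0.068]
compass [207 142  26  26 514] [0.727 0.237 0.022] min [0.698 0.208 0.016] max [0.758 0.267 0.027]
```

```bash
python3 - <<'E'
from h import *
Z=np.load('top0.npz');a=cv2.resize(Z['im'][165:310,170:375],None,fx=3.9,fy=3.9,interpolation=cv2.INTER_CUBIC)
cv2.imwrite('pics/crop.png',a[:,:,::-1])
E
```

```text
(no output)
```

View pics/crop.png

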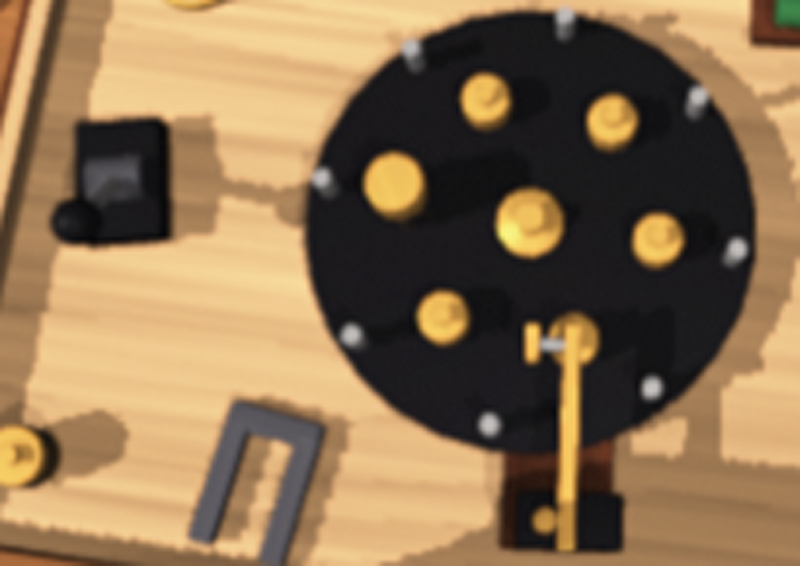

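```bash
python3 - <<'E'
from h import *
Z=np.load('top0.npz');P=Z['P'];z=P[...,2]
# pins -> circle fit
pins=np.array([[.686,.017],[.663,.099],[.644,-.057],[.589,.141],[.562,-.080],[.508,.118],[.489,-.039],[.467,.043]])
c=pins.mean(0);a=np.degrees(np.arctan2(*(pins-c).T[::-1]));print('c',c,np.round(np.sort(a),1),np.hypot(*(pins-c).T).round(3),'phase',np.mean((a+360-22)%45)+22)
# arm edges: rows along arm
for v in range(246,308,3):
    m=(z[v]>.078)&(np.arange(640)>295)&(np.arange(640)<335)
    q=P[v][m]
    if len(q):print(v,np.round(q[[0,-1]].ravel(),3))
# cabinet edge
for u in range(220,440,60):
    q=P[60:150,u];q=q[q[:,2]>.11];print('cab',q[q[:,0].argmin()].round(3))
# block/switch top edges
m=(abs(z-.033)<.004);m[:190]=0;m[235:]=0;m[:,:180]=0;m[:,222:]=0
r=cv2.minAreaRect(P[m][:,:2].astype(np.float32));print('sw',r)
m=(z>.105);m[:205]=0;m[235:]=0;m[:,:180]=0;m[:,210:]=0;print('ball',P[m].mean(0),P[m].max(0),P[m].min(0))
m=(abs(z-.071)<.004);m[:280]=0;m[312:]=0;m[:,:295]=0;m[:,335:]=0
print('post',cv2.minAreaRect(P[m][:,:2].astype(np.float32)))
E
```

```text
c [0.576   0.03025] [-141.5  -97.2  -52.1   -6.9   38.3   83.3  127.8  173.3] [0.111 0.111 0.111 0.112 0.111 0.111 0.111 0.11 ] phase 38.133603015124706
249 [0.514 0.026 0.083 0.515 0.    0.083]
252 [ 0.508  0.025  0.085  0.51  -0.     0.082]
255 [ 0.502  0.025  0.088  0.503 -0.001  0.083]
258 [ 0.497  0.005  0.083  0.498 -0.001  0.084]
261 [ 0.491  0.007  0.085  0.492 -0.001  0.085]
264 [0.485 0.006 0.083 0.486 0.    0.086]
267 [0.479 0.006 0.086 0.48  0.    0.085]
270 [ 0.474  0.006  0.086  0.474 -0.     0.084]
273 [ 0.468  0.005  0.083  0.468 -0.001  0.083]
276 [ 0.462  0.005  0.084  0.463 -0.001  0.082]
279 [ 0.456  0.005  0.085  0.457 -0.001  0.083]
282 [ 0.451  0.004  0.083  0.451 -0.001  0.084]
285 [ 0.445  0.004  0.084  0.445 -0.002  0.085]
288 [ 0.439  0.006  0.08   0.44  -0.002  0.085]
291 [ 0.433  0.005  0.082  0.434 -0.     0.083]
294 [ 0.428  0.005  0.084  0.428 -0.001  0.082]
297 [ 0.422  0.016  0.083  0.422 -0.001  0.083]
300 [ 0.416  0.014  0.083  0.417 -0.001  0.085]
303 [ 0.411  0.004  0.083  0.411 -0.002  0.084]
cab [0.787 0.218 0.12 ]
cab [0.777 0.093 0.121]
cab [ 0.768 -0.031  0.117]
cab [ 0.757 -0.153  0.123]
sw ((0.5913131237030029, 0.26136916875839233), (0.06884313374757767, 0.05019165202975273), 8.478055953979492)
ball [0.55198163 0.25595765 0.1102204 ] [0.56286769 0.26962516 0.11688301] [0.54129205 0.24532429 0.10512254]
post ((0.4206085503101349, -8.238479495048523e-05), (0.029783284291625023, 0.05429486557841301), 0.29171910881996155)
```

move_arm --pt "0.05 -0.1 0 0 0 0" --pt "0.1 -0.2 0 0 0 -0.1" --pt "0.13 -0.25 0 0 0 -0.2" --pt "0.16 -0.3 0 0 0 -0.3" --pt "0.2 -0.36 0 0 0 -0.4" --claw -1 --squeeze 40

```text
clock: 0.6
position: [0.2903, 0.3794, 0.2265]
ee_rot: [-1.077, -2.951, 0.001]
force: [0.7, 0.2, 0.2]
width: 0.615
gripper_force: 0.0
```

move_arm --pt "0.04 -0.05 0 0 0 0" --pt "0.08 -0.11 0 0 0 -0.05" --pt "0.12 -0.17 0 0 0 -0.1" --pt "0.16 -0.22 0 0 0 -0.15" --pt "0.2 -0.28 0 0 0 -0.2"

```text
clock: 1.1
position: [0.435, 0.1783, 0.2268]
ee_rot: [1.376, 2.824, 0.001]
force: [1.0, 1.5, -0.4]
width: 0.177
gripper_force: 0.0
```

move_arm --pt "0.04 -0.05 0 0 0 0" --pt "0.08 -0.11 0 0 0 0" --pt "0.12 -0.17 0 0 0 0" --pt "0.16 -0.22 0 0 0 0" --pt "0.16 -0.22 0 0 0 0"

```text
clock: 1.6
position: [0.5566, 0.0084, 0.2268]
ee_rot: [1.384, 2.817, -0.004]
force: [-0.1, 0.3, -0.3]
width: 0.006
gripper_force: 0.0
```

move_arm --pt "0.04 -0.06 0 0 0 0" --pt "0.073 -0.117 0 0 0 0" --pt "0.073 -0.117 -0.05 0 0 0" --pt "0.073 -0.117 -0.1 0 0 0" --pt "0.073 -0.117 -0.12 0 0 0"

```text
clock: 2.1
position: [0.6067, -0.0724, 0.1329]
ee_rot: [-1.373, -2.82, 0.003]
force: [-0.9, 0.8, -0.2]
width: 0.005
gripper_force: 0.0
```

move_arm --pt "0 0 -0.04 0 0 0" --pt "0 0 -0.08 0 0 0" --pt "0 0 -0.1 0 0 0" --pt "0 0 -0.11 0 0 0" --pt "0 0 -0.11 0 0 0"

```text
clock: 2.6
position: [0.6087, -0.0726, 0.0538]
ee_rot: [-1.373, -2.824, 0.001]
force: [0.0, -0.2, 0.1]
width: 0.005
gripper_force: 0.0
```

```bash
cat >> h.py <<'E'
C=np.array([.576,.0302])
def fin(th,back=.024):
    t=np.radians(th);er=np.array([np.cos(t),np.sin(t)]);et=np.array([-er[1],er[0]])
    return C+.112*er-back*et
def rows(p0,a0,ths):
    return [[*np.round((fin(t)-p0)/.75,3),0,0,0,round((t-a0)/60,3)] for t in ths]
E
python3 - <<'E'
from h import *
print(rows(np.array([.6087,-.0726]),-52.5,[-59,-57,-55,-53,-50]))
for s in range(-50,30,20): print(s,rows(fin(s),s,np.arange(s+4,s+21,4)))
E
```

```text
[[np.float64(0.006), np.float64(-0.007), 0, 0, 0, -0.108], [np.float64(0.011), np.float64(-0.006), 0, 0, 0, -0.075], [np.float64(0.016), np.float64(-0.004), 0, 0, 0, -0.042], [np.float64(0.021), np.float64(-0.001), 0, 0, 0, -0.008], [np.float64(0.028), np.float64(0.002), 0, 0, 0, 0.042]]
-50 [[np.float64(0.009), np.float64(0.005), 0, 0, 0, np.float64(0.067)], [np.float64(0.018), np.float64(0.011), 0, 0, 0, np.float64(0.133)], [np.float64(0.026), np.float64(0.018), 0, 0, 0, np.float64(0.2)], [np.float64(0.034), np.float64(0.025), 0, 0, 0, np.float64(0.267)], [np.float64(0.042), np.float64(0.033), 0, 0, 0, np.float64(0.333)]]
-30 [[np.float64(0.007), np.float64(0.008), 0, 0, 0, np.float64(0.067)], [np.float64(0.013), np.float64(0.017), 0, 0, 0, np.float64(0.133)], [np.float64(0.019), np.float64(0.026), 0, 0, 0, np.float64(0.2)], [np.float64(0.024), np.float64(0.035), 0, 0, 0, np.float64(0.267)], [np.float64(0.028), np.float64(0.045), 0, 0, 0, np.float64(0.333)]]
-10 [[np.float64(0.004), np.float64(0.01), 0, 0, 0, np.float64(0.067)], [np.float64(0.007), np.float64(0.02), 0, 0, 0, np.float64(0.133)], [np.float64(0.009), np.float64(0.031), 0, 0, 0, np.float64(0.2)], [np.float64(0.01), np.float64(0.041), 0, 0, 0, np.float64(0.267)], [np.float64(0.011), np.float64(0.052), 0, 0, 0, np.float64(0.333)]]
10 [[np.float64(0.0), np.float64(0.011), 0, 0, 0, np.float64(0.067)], [np.float64(-0.001), np.float64(0.021), 0, 0, 0, np.float64(0.133)], [np.float64(-0.002), np.float64(0.032), 0, 0, 0, np.float64(0.2)], [np.float64(-0.004), np.float64(0.042), 0, 0, 0, np.float64(0.267)], [np.float64(-0.007), np.float64(0.053), 0, 0, 0, np.float64(0.333)]]
```

move_arm --pt "0.006 -0.007 0 0 0 -0.04" --pt "0.011 -0.006 0 0 0 -0.03" --pt "0.016 -0.004 0 0 0 -0.02" --pt "0.021 -0.001 0 0 0 0" --pt "0.026 0.001 0 0 0 0.04"

```text
clock: 3.1
position: [0.629, -0.0714, 0.0545]
ee_rot: [1.31, 2.855, 0.001]
force: [-0.3, 0.1, -0.3]
width: 0.007
gripper_force: 0.0
```

move_arm --pt "0.005 0.003 0 0 0 0.03" --pt "0.009 0.005 0 0 0 0.067" --pt "0.014 0.008 0 0 0 0.1" --pt "0.018 0.011 0 0 0 0.133" --pt "0.022 0.015 0 0 0 0.167"

```text
clock: 3.6
position: [0.6437, -0.0628, 0.054]
ee_rot: [-1.058, -2.957, 0.004]
force: [-3.3, -5.8, 2.7]
width: 0.004
gripper_force: 3.3
```

move_arm --pt "0.008 0.007 0 0 0 0.067" --pt "0.016 0.014 0 0 0 0.133" --pt "0.023 0.022 0 0 0 0.2" --pt "0.03 0.03 0 0 0 0.267" --pt "0.036 0.039 0 0 0 0.333"

```text
clock: 4.1
position: [0.6717, -0.0344, 0.0542]
ee_rot: [-0.528, -3.097, 0.005]
force: [-1.5, -7.2, 1.1]
width: 0.005
gripper_force: 2.9
```

move_arm --pt "0.005 0.009 0 0 0 0.067" --pt "0.01 0.019 0 0 0 0.133" --pt "0.014 0.029 0 0 0 0.2" --pt "0.017 0.039 0 0 0 0.267" --pt "0.019 0.049 0 0 0 0.333"

```text
clock: 4.6
position: [0.6877, 0.0022, 0.0548]
ee_rot: [-0.017, 3.139, -0.005]
force: [2.1, -6.9, 1.6]
width: 0.005
gripper_force: 3.2
```

move_arm --pt "0.002 0.01 0 0 0 0.067" --pt "0.003 0.02 0 0 0 0.133" --pt "0.003 0.031 0 0 0 0.2" --pt "0.003 0.042 0 0 0 0.267" --pt "0.002 0.053 0 0 0 0.333"

```text
clock: 5.1
position: [0.6902, 0.0424, 0.0553]
ee_rot: [-0.562, 3.087, -0.005]
force: [5.5, -7.0, 1.2]
width: 0.003
gripper_force: 3.2
```

move_arm --pt "-0.001 0.005 0 0 0 0.033" --pt "-0.002 0.01 0 0 0 0.067" --pt "-0.003 0.016 0 0 0 0.1" --pt "-0.005 0.021 0 0 0 0.133" --pt "-0.005 0.021 0 0 0 0.133"

```text
clock: 5.6
position: [0.6865, 0.0597, 0.0554]
ee_rot: [-0.774, 3.04, -0.004]
force: [5.2, -3.5, 2.8]
width: 0.003
gripper_force: 2.6
```

```bash
cat > look.py <<'E'
from h import *
import sys
n=sys.argv[1]
im,P=cloud('top');z=P[...,2]
m=(z>.0885)&(z<.1);m[:200]=0;m[290:]=0;m[:,:240]=0;m[:,:]&=(np.arange(640)<330)
k,l,st,ce=cv2.connectedComponentsWithStats(m.astype(np.uint8))
i=1+st[1:,4].argmax();q=P[l==i];t=(q.min(0)+q.max(0))/2
print('tall n',st[i,4],q.mean(0).round(4),t.round(4),'ang',np.degrees(np.arctan2(*(q.mean(0)[:2]-C)[::-1])))
cv2.imwrite(f'pics/{n}.png',cv2.resize(im[170:310,230:380],None,fx=4,fy=4,interpolation=cv2.INTER_CUBIC)[:,:,::-1])
for v in (248,250,252,254,256): print(v,[tuple(np.round(P[v,u,1:],3)) for u in range(300,312)])
E
python3 look.py a1; python3 -c "
from h import *
Z=np.load('top0.npz');P=Z['P'];q=P[(P[...,2]>.0885)&(abs(P[...,0]-.58)<.03)&(abs(P[...,1]-.1)<.03)];q=q.mean(0);print(q,np.degrees(np.arctan2(q[1]-C[1],q[0]-C[0])))"
```

```text
[0.5843155  0.09991835 0.08953353] 83.19830947674497Traceback (most recent call last):
  File "look.py", line 7, in <module>
    i=1+st[1:,4].argmax();q=P[l==i];t=(q.min(0)+q.max(0))/2
        ~~~~~~~~~~~~~~~^^
ValueError: attempt to get argmax of an empty sequence
```

```bash
python3 - <<'E'
from h import *
a,_=get_image('side');b,_=get_image('top')
cv2.imwrite('pics/a1.png',np.hstack([cv2.resize(b,None,fx=.6,fy=.6),cv2.resize(a[100:300,150:450],None,fx=1.2,fy=1.2)])[:,:,::-1])
E
```

```text
(no output)
```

View pics/a1.png

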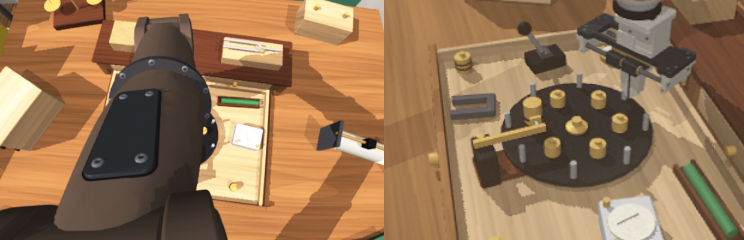

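The arm hides the top view; the side view shows the tall resistor (side px ~273,190) just short of the pad (~277,202).

```bash
cat > look.py <<'E'
from h import *
import sys
def tall(P,lo=.0875,hi=.095):
    z=P[...,2];m=(z>lo)&(z<hi)&(np.hypot(P[...,0]-C[0],P[...,1]-C[1])<.095)&(P[...,1]>.02)
    k,l,st,ce=cv2.connectedComponentsWithStats(m.astype(np.uint8));i=1+st[1:,4].argmax()
    q=P[l==i];(x,y),r=cv2.minEnclosingCircle(cv2.convexHull(q[:,:2].astype(np.float32)))
    f=lambda x,y:round(float(np.degrees(np.arctan2(y-C[1],x-C[0]))),2)
    return st[i],'z',np.median(q[:,2]).round(4),'mean',q.mean(0).round(4),f(*q.mean(0)[:2]),'circ',round(x,4),round(y,4),round(r,4),f(x,y)
if __name__=='__main__':
    n=sys.argv[1]
    Z=np.load('side0.npz');print('ref',*tall(Z['P']))
    im,P=cloud('side');np.savez(n+'.npz',im=im,P=P);print('now',*tall(P))
    cv2.imwrite(f'pics/{n}.png',cv2.resize(im[165:260,215:345],None,fx=6,fy=6,interpolation=cv2.INTER_CUBIC)[:,:,::-1])
    s=readout.observe();print(s['clock'],s['position'].round(4),s['force'].round(2))
E
python3 look.py b1
```

```text
ref [304 165   2   2   4] z 0.0886 mean [0.5879 0.0917 0.0885] 79.06 circ 0.5889 0.0917 0.0025 78.13
now [268 184   3   2   3] z 0.0881 mean [0.5054 0.0566 0.0882] 159.48 circ 0.5054 0.0569 0.0029 159.26
5.8 [0.6865 0.0596 0.0554] [ 4.4  -2.61  2.94]
```

View pics/b1.png

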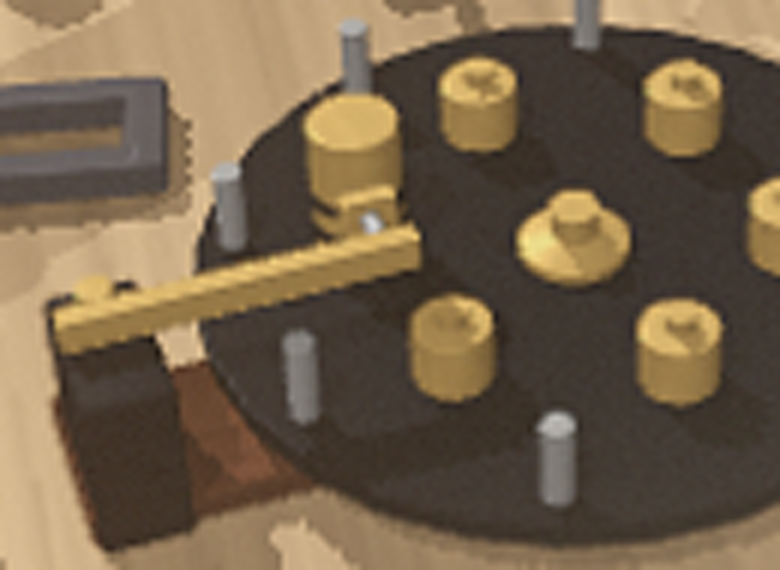

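```bash
sed -i 's/lo=.0875/lo=.083/' look.py; python3 - <<'E'
from look import *
for n in('side0','b1'):print(*tall(np.load(n+'.npz')['P']))
for s in (28,33,36,39):print(s,np.array(rows(fin(s),s,np.arange(s+1,s+6)))[:,:2].tolist())
E
```

```text
[296 161  15  10 115] z 0.0859 mean [0.5864 0.0973 0.0859] 81.18 circ 0.5887 0.0982 0.0166 79.4
[266 181  16  11 136] z 0.0859 mean [0.5132 0.0537 0.0859] 159.48 circ 0.5137 0.0547 0.0156 158.52
28 [[-0.001, 0.003], [-0.002, 0.005], [-0.002, 0.008], [-0.003, 0.01], [-0.004, 0.013]]
33 [[-0.001, 0.002], [-0.002, 0.005], [-0.003, 0.007], [-0.004, 0.01], [-0.005, 0.012]]
36 [[-0.001, 0.002], [-0.002, 0.005], [-0.003, 0.007], [-0.005, 0.01], [-0.006, 0.012]]
39 [[-0.001, 0.002], [-0.002, 0.005], [-0.004, 0.007], [-0.005, 0.009], [-0.007, 0.012]]
```

move_arm --pt "-0.001 0.002 0 0 0 0.017" --pt "-0.002 0.005 0 0 0 0.033" --pt "-0.003 0.007 0 0 0 0.05" --pt "-0.004 0.01 0 0 0 0.067" --pt "-0.006 0.012 0 0 0 0.083"

```text
clock: 6.3
position: [0.683, 0.0682, 0.0558]
ee_rot: [-0.904, 3.002, -0.005]
force: [7.9, -3.9, 2.7]
width: 0.008
gripper_force: 3.6
```

move_arm --pt "-0.0003 0.0012 0 0 0 0.008" --pt "-0.0007 0.0024 0 0 0 0.016" --pt "-0.001 0.0036 0 0 0 0.024" --pt "-0.0014 0.0048 0 0 0 0.032" --pt "-0.0018 0.006 0 0 0 0.04"

```text
clock: 6.8
position: [0.6814, 0.0725, 0.0558]
ee_rot: [-0.966, 2.984, -0.005]
force: [6.8, -3.7, 3.6]
width: 0.001
gripper_force: 3.6
```

```bash
cat > tf.py <<'E'
from h import *
s=readout.observe();p=s['position'];r=p[:2]-C;a=np.degrees(np.arctan2(r[1],r[0]))+12.1
t=np.radians(a);f=s['force']
print('theta',a.round(2),'tall',(a+52+83.2).round(2),'r',np.hypot(*r).round(4),'Ft',(f[0]*np.sin(t)-f[1]*np.cos(t)).round(2),'Fr',(f[0]*np.cos(t)+f[1]*np.sin(t)).round(2),'Mz',s['ft_torque'].round(3))
E
python3 tf.py
```

```text
theta 33.98 tall 169.18 r 0.1136 Ft 6.82 Fr 3.56 Mz [-0.798 -1.291 -0.052]
```

move_arm --pt "-0.0004 0.0012 0 0 0 0.008" --pt "-0.0009 0.0024 0 0 0 0.016" --pt "-0.0013 0.0036 0 0 0 0.024" --pt "-0.0018 0.0048 0 0 0 0.032" --pt "-0.0022 0.006 0 0 0 0.04"

```text
clock: 7.3
position: [0.6796, 0.077, 0.0558]
ee_rot: [-1.028, 2.963, -0.005]
force: [5.6, -4.5, 3.4]
width: 0.005
gripper_force: 3.7
```

```bash
python3 tf.py; python3 look.py b2
```

```text
theta 36.42 tall 171.62 r 0.1137 Ft 6.99 Fr 1.84 Mz [-0.83  -1.176 -0.021]
ref [296 161  15  10 115] z 0.0859 mean [0.5864 0.0973 0.0859] 81.18 circ 0.5887 0.0982 0.0166 79.4
now [266 184  16  12 141] z 0.0861 mean [0.5099 0.0429 0.086 ] 169.11 circ 0.5105 0.0447 0.016 167.51
7.35 [0.6796 0.0772 0.0558] [ 5.62 -4.53  3.88]
```

View pics/b2.png

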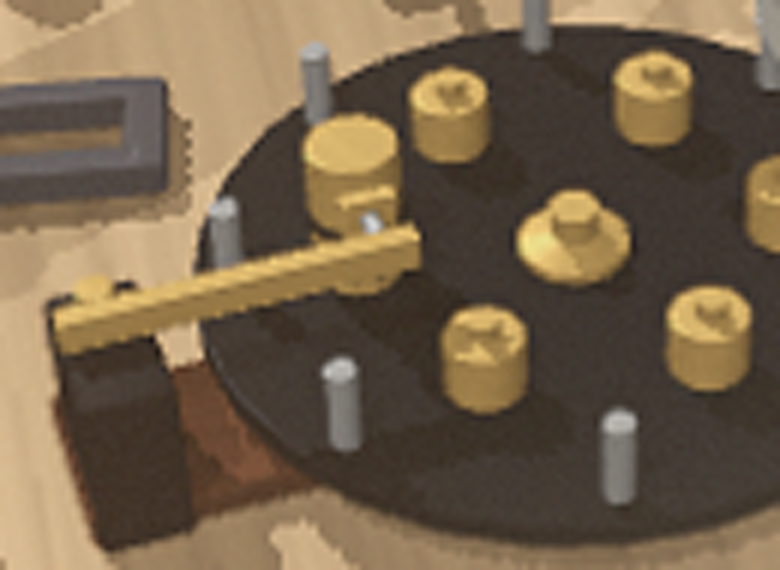

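Tall resistor (352,145 top) is now right at the pad (365,197), which has not shifted yet. Continue in finer steps, watching the force.

move_arm --pt "-0.0003 0.0007 0 0 0 0.005" --pt "-0.0006 0.0014 0 0 0 0.01" --pt "-0.0009 0.0021 0 0 0 0.015" --pt "-0.0012 0.0028 0 0 0 0.02" --pt "-0.0015 0.0035 0 0 0 0.025"

```text
clock: 7.85
position: [0.6785, 0.0796, 0.0557]
ee_rot: [-1.067, 2.95, -0.005]
force: [4.4, -4.1, 4.1]
width: 0.003
gripper_force: 3.7
```

```bash
python3 tf.py
```

```text
theta 37.83 tall 173.03 r 0.1137 Ft 5.95 Fr 0.93 Mz [-0.823 -1.168 -0.038]
```

move_arm --pt "-0.0003 0.0007 0 0 0 0.005" --pt "-0.0006 0.0013 0 0 0 0.01" --pt "-0.0009 0.002 0 0 0 0.014" --pt "-0.0012 0.0026 0 0 0 0.018" --pt "-0.0014 0.0031 0 0 0 0.021"

```text
clock: 8.35
position: [0.6774, 0.0819, 0.0557]
ee_rot: [-1.099, 2.938, -0.005]
force: [5.7, -4.0, 3.5]
width: 0.006
gripper_force: 3.8
```

```bash
python3 tf.py; python3 look.py b3; python3 - <<'E'
from h import *
# pad tip displacement between b1,b2,b3 by template matching on arm end region vs pad region
A=[np.load(f'b{i}.npz')['im'] for i in(1,2,3)]
big=[cv2.resize(a[185:215,262:292],None,fx=9,fy=9,interpolation=cv2.INTER_CUBIC) for a in A]
cv2.imwrite('pics/cmp.png',np.hstack(big)[:,:,::-1])
E
```

```text
theta 39.14 tall 174.34 r 0.1138 Ft 6.76 Fr 1.89 Mz [-0.786 -1.108 -0.047]
ref [296 161  15  10 115] z 0.0859 mean [0.5864 0.0973 0.0859] 81.18 circ 0.5887 0.0982 0.0166 79.4
now [266 185  16  14 144] z 0.0863 mean [0.5091 0.0388 0.086 ] 172.67 circ 0.5107 0.0378 0.018 173.35
8.4 [0.6773 0.082  0.0557] [ 5.78 -4.26  3.17]
```

View pics/cmp.png

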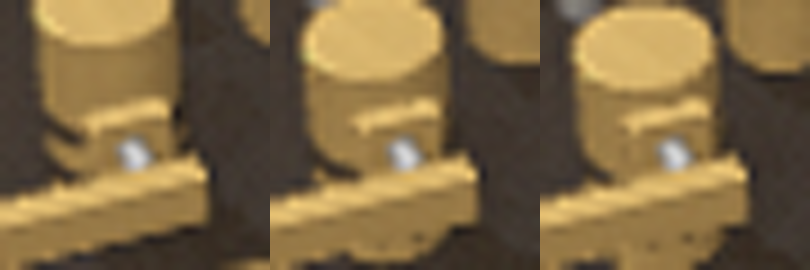

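move_arm --pt "-0.0003 0.0006 0 0 0 0.004" --pt "-0.0005 0.0012 0 0 0 0.008" --pt "-0.0008 0.0018 0 0 0 0.012" --pt "-0.0011 0.0024 0 0 0 0.016" --pt "-0.0013 0.0028 0 0 0 0.019"

```text
clock: 8.9
position: [0.6765, 0.0838, 0.0557]
ee_rot: [-1.128, 2.927, -0.006]
force: [5.5, -4.6, 2.6]
width: 0.004
gripper_force: 4.0
```

```bash
cat > pad.py <<'E'
from look import *
n=sys.argv[1]
im,P=cloud('side');np.savez(n+'.npz',im=im,P=P)
ims=[];fs=[]
for i in range(5):
    ims.append(get_image('side')[0].astype(float));fs.append(readout.observe()['force'])
np.savez(n+'m.npz',im=np.mean(ims,0))
def stud(a):
    a=a.astype(float)[194:212,270:284]; w=np.clip(a[...,2]-95,0,None)
    v,u=np.mgrid[0:a.shape[0],0:a.shape[1]];return (w*u).sum()/w.sum(),(w*v).sum()/w.sum(),w.sum()
def edge(a): # pad top edge vertical position: brightest row, cols 275-279
    g=a.astype(float)[192:204,272:280,:2].sum(2).mean(1); return g.round(0)
for k in ('b1','b2','b3',n): 
    a=np.load(k+'.npz')['im'] if k!=n else np.mean(ims,0)
    print(k,np.round(stud(a),2))
print('force avg',np.mean(fs,0).round(2),*tall(P)[-8:])
E
python3 tf.py; python3 pad.py b4; python3 tf.py
```

```text
theta 40.16 tall 175.36 r 0.1138 Ft 7.03 Fr 1.25 Mz [-0.983 -1.226 -0.072]
b1 [   6.32    8.03 1338.  ]
b2 [   6.34    8.02 1338.  ]
b3 [   6.16    7.74 1386.  ]
b4 [   6.13    7.87 1191.2 ]
force avg [ 5.58 -5.05  3.71] mean [0.5089 0.0383 0.0858] 173.1 circ 0.5076 0.0378 0.0174 173.66
theta 40.19 tall 175.39 r 0.1139 Ft 7.47 Fr 1.12 Mz [-0.888 -1.179 -0.02 ]
```

move_arm --pt "-0.0003 0.0006 0 0 0 0.004" --pt "-0.0005 0.0012 0 0 0 0.008" --pt "-0.0008 0.0018 0 0 0 0.012" --pt "-0.0011 0.0024 0 0 0 0.016" --pt "-0.0013 0.0028 0 0 0 0.019"

```text
clock: 9.7
position: [0.6757, 0.0854, 0.0558]
ee_rot: [-1.156, 2.916, -0.006]
force: [7.5, -5.3, 2.8]
width: 0.004
gripper_force: 4.3
```

```bash
python3 tf.py; python3 pad.py b5; python3 tf.py
```

```text
theta 41.08 tall 176.28 r 0.114 Ft 8.91 Fr 2.21 Mz [-1.158 -1.253  0.005]
b1 [   6.32    8.03 1338.  ]
b2 [   6.34    8.02 1338.  ]
b3 [   6.16    7.74 1386.  ]
b5 [   6.01    7.51 1267.4 ]
force avg [ 6.38 -5.81  3.64] mean [0.5088 0.0373 0.0859] 173.95 circ 0.5095 0.0375 0.0171 173.74
theta 41.11 tall 176.31 r 0.1139 Ft 8.42 Fr 0.73 Mz [-1.133 -1.274 -0.006]
```

move_arm --pt "-0.0003 0.0006 0 0 0 0.004" --pt "-0.0006 0.0012 0 0 0 0.008" --pt "-0.0009 0.0019 0 0 0 0.012" --pt "-0.0012 0.0025 0 0 0 0.016" --pt "-0.0015 0.0032 0 0 0 0.02"

```text
clock: 10.5
position: [0.6747, 0.0873, 0.0558]
ee_rot: [-1.186, 2.904, -0.007]
force: [6.9, -7.1, 3.4]
width: 0.005
gripper_force: 4.7
```

```bash
python3 tf.py; python3 pad.py b6; python3 tf.py; python3 -c "
from h import *
big=[cv2.resize(np.load(k+'m.npz')['im'][185:215,262:292],None,fx=9,fy=9,interpolation=cv2.INTER_CUBIC) for k in ('b4','b6')]
big=[cv2.resize(np.load('b2.npz')['im'].astype(float)[185:215,262:292],None,fx=9,fy=9,interpolation=cv2.INTER_CUBIC)]+big
cv2.imwrite('pics/cmp2.png',np.hstack(big)[:,:,::-1])"
```

```text
theta 42.16 tall 177.36 r 0.1141 Ft 9.9 Fr 0.33 Mz [-1.48  -1.415  0.015]
b1 [   6.32    8.03 1338.  ]
b2 [   6.34    8.02 1338.  ]
b3 [   6.16    7.74 1386.  ]
b6 [   5.86    7.08 1109.6 ]
force avg [ 6.33 -6.37  3.72] mean [0.5087 0.0357 0.086 ] 175.36 circ 0.5076 0.0366 0.0164 174.62
theta 42.18 tall 177.38 r 0.114 Ft 9.37 Fr 0.26 Mz [-1.343 -1.352  0.   ][ WARN:0@0.439] global loadsave.cpp:1063 imwrite_ Unsupported depth image for selected encoder is fallbacked to CV_8U.
```

View pics/cmp2.png

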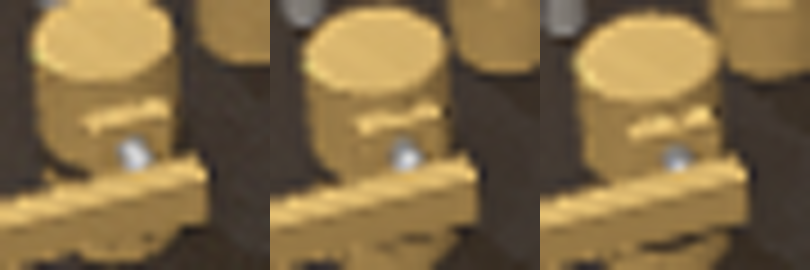

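Pad edge has moved back about 1 px (~3 mm) and the push force rose by ~2.5 N: about 4–5 N on the pad. Back off and lift.

move_arm --pt "0.003 -0.003 0 0 0 0" --pt "0.008 -0.009 0 0 0 0" --pt "0.016 -0.018 0 0 0 0" --pt "0.02 -0.022 0.02 0 0 0" --pt "0.02 -0.022 0.08 0 0 0"

```text
clock: 11.3
position: [0.6834, 0.0721, 0.1098]
ee_rot: [1.185, -2.899, -0.003]
force: [1.3, -0.6, 0.3]
width: 0.006
gripper_force: 0.0
```

```bash
python3 pad.py b7; python3 tf.py; python3 -c "
from h import *
print(readout.observe()['position'])
big=[cv2.resize(np.load(k+'m.npz')['im'][180:220,252:302],None,fx=7,fy=7,interpolation=cv2.INTER_CUBIC) for k in ('b6','b7')]
cv2.imwrite('pics/cmp3.png',np.clip(np.hstack(big)[:,:,::-1],0,255).astype(np.uint8))"
```

```text
b1 [   6.32    8.03 1338.  ]
b2 [   6.34    8.02 1338.  ]
b3 [   6.16    7.74 1386.  ]
b7 [   5.89    7.11 1010.2 ]
force avg [-0.13 -0.12 -0.14] mean [0.5085 0.0359 0.0861] 175.15 circ 0.5084 0.037 0.0156 174.28
theta 33.73 tall 168.93 r 0.1179 Ft -0.3 Fr -0.56 Mz [0.096 0.05  0.025]
[0.6855824  0.07365224 0.11328839]
```

View pics/cmp3.png

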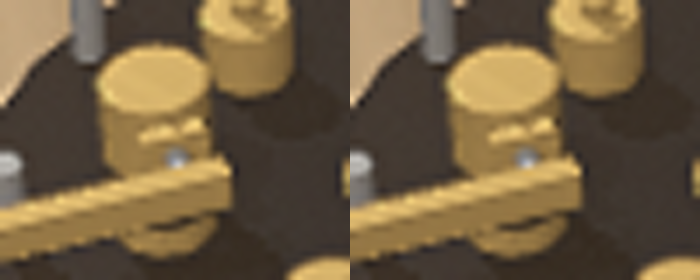

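Resistor and pad stay as they were after release. Now to the switch.

move_arm --pt "0 0 0.06 0 0 0" --pt "-0.02 0.03 0.11 0 0 -0.1" --pt "-0.06 0.07 0.12 0 0 -0.22" --pt "-0.11 0.11 0.12 0 0 -0.35" --pt "-0.15 0.15 0.12 0 0 -0.48"

```text
clock: 12.1
position: [0.5714, 0.1872, 0.2034]
ee_rot: [0.42, -3.111, -0.0]
force: [0.3, 0.1, 0.2]
width: 0.005
gripper_force: 0.0
```

move_arm --pt "-0.04 0.04 0 0 0 -0.06" --pt "-0.08 0.08 0 0 0 -0.12" --pt "-0.083 0.084 0 0 0 -0.12" --pt "-0.083 0.084 0 0 0 -0.12" --pt "-0.083 0.084 0 0 0 -0.12"

```text
clock: 12.6
position: [0.512, 0.2482, 0.2036]
ee_rot: [0.232, -3.132, 0.002]
force: [-0.1, 0.5, -1.0]
width: 0.009
gripper_force: 0.0
```

move_arm --pt "0 0 -0.05 0 0 0" --pt "0 0 -0.1 0 0 0" --pt "0 0 -0.135 0 0 0" --pt "0 0 -0.149 0 0 0" --pt "0 0 -0.149 0 0 0"

```text
clock: 13.1
position: [0.5115, 0.2477, 0.0911]
ee_rot: [0.23, -3.131, 0.003]
force: [0.5, -0.8, 0.1]
width: 0.004
gripper_force: 0.0
```

move_arm --pt "0.01 0.001 0 0 0 0" --pt "0.02 0.003 0 0 0 0" --pt "0.03 0.004 0 0 0 0" --pt "0.04 0.006 0 0 0 0" --pt "0.05 0.007 0 0 0 0"

```text
clock: 13.6
position: [0.5498, 0.255, 0.093]
ee_rot: [-0.233, 3.132, 0.001]
force: [-2.5, 0.3, 0.4]
width: 0.007
gripper_force: 0.7
```

move_arm --pt "0.01 0.001 0 0 0 0" --pt "0.02 0.003 0 0 0 0" --pt "0.03 0.004 0 0 0 0" --pt "0.04 0.006 0 0 0 0" --pt "0.05 0.007 0 0 0 0"

```text
clock: 14.1
position: [0.587, 0.2599, 0.0923]
ee_rot: [0.233, -3.133, 0.0]
force: [-1.4, 1.4, -0.5]
width: 0.006
gripper_force: 0.4
```

move_arm --pt "0.007 0.001 0 0 0 0" --pt "0.012 0.002 0 0 0 0" --pt "0.017 0.002 0 0 0 0" --pt "0.02 0.003 0 0 0 0" --pt "0.02 0.003 0 0 0 0"

```text
clock: 14.6
position: [0.6018, 0.2621, 0.0925]
ee_rot: [-0.233, 3.133, 0.0]
force: [-0.1, -0.2, -0.1]
width: 0.008
gripper_force: 0.0
```

```bash
python3 - <<'E'
from h import *
im,P=cloud('side')
m=(P[...,2]>.07)&(P[...,2]<.125)&(abs(P[...,1]-.262)<.03)&(abs(P[...,0]-.62)<.05)&(im.max(2)<70)
print(m.sum(),np.median(P[m],0))
cv2.imwrite('pics/sw.png',cv2.resize(im[80:200,220:360],None,fx=4,fy=4)[:,:,::-1])
s=readout.observe();print(s['position'],s['force'])
E
```

```text
32 [0.62683988 0.25650875 0.09990076]
[0.60166814 0.26217478 0.09257736] [-1.07022668 -0.45797691  0.60850733]
```

View pics/sw.png

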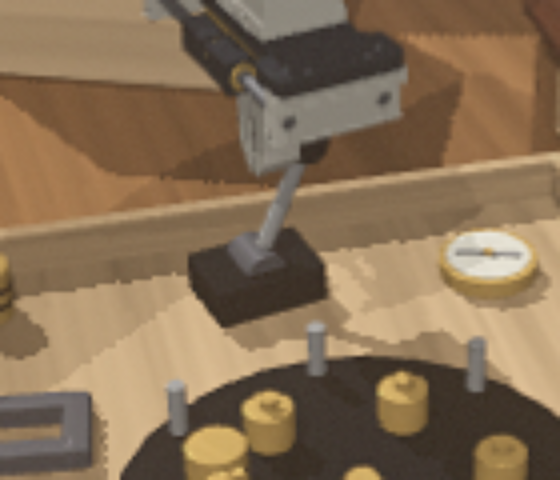

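Lever leans to the far side, ball near (312,150) against the finger. A touch more, then retreat.

move_arm --pt "0.002 0 0 0 0 0" --pt "0.004 0.001 0 0 0 0" --pt "0.004 0.001 0 0 0 0"

```text
clock: 14.95
position: [0.6045, 0.2629, 0.0925]
ee_rot: [-0.233, 3.133, 0.0]
force: [-0.8, -0.7, -0.6]
width: 0.005
gripper_force: 0.3
```

move_arm --pt "-0.01 -0.001 0 0 0 0" --pt "-0.04 -0.005 0 0 0 0" --pt "-0.05 -0.007 0.05 0 0 0" --pt "-0.08 0.02 0.11 0 0 0" --pt "-0.12 0.06 0.16 0 0 0"

```text
clock: 15.45
position: [0.5205, 0.3008, 0.2074]
ee_rot: [-0.226, 3.131, -0.0]
force: [0.1, 1.4, 0.2]
width: 0.007
gripper_force: 0.0
```

move_arm --pt "-0.06 0.05 0.03 0 0 0" --pt "-0.12 0.1 0.05 0 0 0" --pt "-0.17 0.15 0.05 0 0 0" --pt "-0.22 0.2 0.05 0 0 0" --pt "-0.22 0.2 0.05 0 0 0"

```text
clock: 15.95
position: [0.3506, 0.4554, 0.2434]
ee_rot: [0.24, -3.132, -0.004]
force: [-0.3, -0.2, 0.3]
width: 0.004
gripper_force: 0.0
```

```bash
python3 pad.py b8; python3 - <<'E'
from h import *
im,P=cloud('top')
m=(P[...,2]>.09)&(P[...,2]<.125)&(abs(P[...,1]-.262)<.03)&(abs(P[...,0]-.62)<.05)
print('ball',m.sum(),P[m].mean(0) if m.any() else 0)
Z=np.load('top0.npz')['P'];q=(P[...,2]>.0875)&(P[...,2]<.1)&(np.hypot(P[...,0]-C[0],P[...,1]-C[1])<.095)&(P[...,0]<.55)
if q.any():
    p=P[q].mean(0);print('tall top-cam',p,np.degrees(np.arctan2(p[1]-C[1],p[0]-C[0])))
s=readout.observe();print(s['clock'],s['position'],s['force'])
cv2.imwrite('pics/end.png',cv2.resize(im[110:330,140:460],None,fx=2.5,fy=2.5,interpolation=cv2.INTER_CUBIC)[:,:,::-1])
E
```

```text
b1 [   6.32    8.03 1338.  ]
b2 [   6.34    8.02 1338.  ]
b3 [   6.16    7.74 1386.  ]
b8 [  6.58   8.2  129.6 ]
force avg [ 0.42 -0.24 -0.33] mean [0.5084 0.0358 0.086 ] 175.28 circ 0.5083 0.0368 0.0164 174.45
ball 139 [0.62500541 0.26503227 0.10920895]
tall top-cam [0.50627579 0.03844376 0.08907957] 173.25700213661338
16.3 [0.35633921 0.45097577 0.24274821] [-0.11334441 -0.51113595 -0.46477176]
```

```bash
python3 - <<'E'
from h import *
c=calibration('side')
def pr(p):
    q=c['view']@np.r_[p,1];x,y=q[:2]/q[2];s=1+c['k1']*(x*x+y*y);return np.array([c['fx']*x*s+c['cx'],c['fy']*y*s+c['cy']])
a=pr([.508,.024,.084]);print('pad px',a,'per mm -y',pr([.508,.023,.084])-a)
r=np.load('b2.npz')['im'].astype(float)
def prof(a,u): # edge row centroid of bright band in column u
    g=a[194:203,u,:2].sum(1);w=np.clip(g-g.min()-.5*(g.max()-g.min()),0,None);return (w*np.arange(194,203)).sum()/w.sum()
for k in ('b1','b2','b3','b4m','b5m','b6m','b7m','b8m'):
    im=np.load(k+'.npz')['im'].astype(float);print(k,[round(prof(im,u),2) for u in range(272,281)])
for k in ('b2','b6m'):
    print(k);print(np.load(k+'.npz')['im'].astype(int)[193:204,270:282,0])
E
```

```text
pad px [275.14322363 196.4856705 ] per mm -y [0.14663168 0.3272381 ]
b1 [np.float64(198.28), np.float64(197.7), np.float64(197.53), np.float64(197.44), np.float64(199.58), np.float64(199.43), np.float64(196.55), np.float64(196.51), np.float64(196.78)]
b2 [np.float64(198.22), np.float64(197.71), np.float64(197.54), np.float64(197.44), np.float64(199.56), np.float64(199.94), np.float64(196.53), np.float64(196.5), np.float64(196.74)]
b3 [np.float64(196.79), np.float64(196.44), np.float64(196.64), np.float64(196.82), np.float64(199.49), np.float64(199.92), np.float64(196.54), np.float64(196.5), np.float64(196.77)]
b4m [np.float64(197.2), np.float64(196.69), np.float64(196.25), np.float64(196.24), np.float64(196.31), np.float64(200.69), np.float64(197.0), np.float64(196.85), np.float64(197.0)]
b5m [np.float64(196.79), np.float64(196.99), np.float64(196.74), np.float64(196.27), np.float64(196.06), np.float64(198.8), np.float64(197.42), np.float64(197.22), np.float64(197.0)]
b6m [np.float64(196.41), np.float64(196.41), np.float64(196.48), np.float64(196.75), np.float64(196.32), np.float64(1
[... 862 characters left out ...]
48 149 201 176 136 147 139  69]
 [154 157 158 148 145 138 190 214 153 122 147 120]
 [100 130 152 151 151 155 177 198 177 188 203 223]]
b6m
[[214 214 216 217 217 216 214 213 213 210 176 105]
 [217 215 213 215 217 217 218 217 206 167 124 110]
 [213 219 215 213 212 214 207 177 143 128 123 112]
 [155 159 173 171 162 146 145 144 141 148 140 105]
 [154 154 151 155 154 154 139 153 185 232 217  79]
 [155 151 156 196 202 229 214 181 222 223 203 140]
 [151 168 226 222 221 221 205 185 161 143 143 135]
 [152 156 185 174 156 144 143 148 149 151 157 156]
 [154 155 153 150 151 150 140 130 130 147 151 142]
 [155 156 155 151 149 135 132 140 120 124 158 155]
 [154 155 151 149 152 149 156 201 179 193 212 221]]
```

```bash
python3 -c "
from cell import ticket
print(ticket.sign_off())"
```

```text
the job is handed in; nothing more can be done
None
```

I turned the tall resistor against the contact pad, which now sits at about 4–4.5 N by my estimate from pad movement and push force. I then pushed the switch lever over to about 0.94 rad and handed the job in at about 16 s; no verdict came back.

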